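Draw the probe and index the pie carrier to its press-side station

ROBOT

A 6-joint arm with a two-finger parallel gripper is mounted at the origin on a cart in front of the work surface, level with it; the furniture and walls round the work are solid. World frame = base frame: x ahead of the robot, y to its left, z up, the work surface at z = 0. Lengths are in mm, angles in rad, forces in N, time in s.
With the tool pointing down it reaches from about 425 to 950 mm from the base axis. Payload 14.7 kg.
Tool frame: the origin (TCP) lies midway between the tips of the shut fingers; the grasp point (between the pads) lies 19 mm behind it; z points along the fingers, y is the line along which they close (so a half turn about z gives the same grasp; the last joint's range is limited). The gripper opens to 85 mm and grips with 20 to 120 N. Pads are 22 mm wide; open, the fingers measure 114 mm over their backs; the gripper's body (76 mm by 85 mm) begins 54 mm behind the grasp point. The pads swing forward as they close: fully open they stand 13 mm farther back than shut.
Start: joints at [1.251, 0.48, 1.596, -0, 1.065, -0.047], TCP at [175.104, 625.964, 231.297] pointing down, gripper open.
Joint ranges: [-2.75, 2.75], [-0.82, 2.05], [0.23, 2.67], [-1.56, 4.7], [0.09, 2.69], [-2.92, 2.92]. Speed limits (rad/s): [1.89, 1.89, 2.39, 3.01, 3.01, 3.01].

INTERFACE

Orientations are given as a 3x3 rotation matrix whose columns are the frame's x, y, z axes.
In Python, from workcell import ctrl gives the robot as it stands. The module is installed in compiled form; this text tells all that it offers.
- The arm moves only by the tool arm_command, never from a script. Its argument "deltas" is one flat list of numbers, 5 for each row, row after row: the closure, from 0 (fully open) to 1 (shut), then the shift along the tool's x, y, z in cm, then the turn about the tool's z in rad. A call has 1 to 8 rows; each row shifts and turns the commanded pose from where the row before left it, along the tool's axes as they then stand; what a row does not reach is not made up. A row lasts 1/12 s, in which the tool goes at most 41.7 mm and 7.16 degrees, less where a joint would pass 70% of its speed; a pose out of reach is approached as far as the arm can. A call is refused whole if a number of a shift passes 4.17 or a number of a turn 0.125, either way. A call with a gripper value outside its range is refused whole. The fingers move at their own pace and stop on an object; "newtons" is the grip in N (left out, the last holds). Time passes only in rows, so rows that do not move let the fingers close. It gives the time, the measured TCP pose, the force, the opening and the grip force at its end, in the units of the state.
- ctrl.read_state(): the state, without advancing time (a new reading comes with each control period).
- ctrl.snapshot(name): name is "scene" or "top" or "wrist"; returns a dict with "color" (400x640x3 uint8, red, green, blue), "mtx" (3x3 intrinsics, pixels), "k1" (the pictures are not rectified: a ray, as slopes to the right and down, at radius r is drawn at 1 + k1 r^2 times it, then the intrinsics apply), "eye" and "rotation" of the camera in the world. Camera axes: x right, y up, looking along -z (the intrinsics and any distortion apply to the point x, -y, -z); pixel columns grow to the right and rows downward; lengths in mm; the calibration is good to about 2 mm. A picture is of the moment at which its call begins. There is no depth.
- ctrl.finish_job(): hands the job in; it is judged then, once.
Trained networks look in the newest picture that a camera, given by its name, has taken for a name from the list of things; names that differ only in an ending like _2 or _b are one class to them, and where a whole thing is asked for, a point or a joint stands for the part that bears it (a point fixed in the world has none). Each returns a list of dicts, best first, with "p" (0 to 1); they miss things now and then, are a little off and sometimes report something else, mostly with a low value. They report only what shows in the picture. A call takes as long as a camera call.
- ctrl.recognise(camera, query): "xy" ([column, row] in pixels, amid what is visible of it).
- ctrl.pinpoint(camera, query): "xy" ([column, row] in pixels: a listed point, or the origin of a listed thing).
The state is a dict: "clock": time; "joint_pos": joint angles; "joint_velocities": joint speeds; "tau": joint torques, N m; "tcp_pos": TCP position; "orientation": TCP orientation; "wrist_force": force on the tool from outside, world axes, zero at the start; "moment": the same for the moment, N m; "opening": opening from 0.0 (shut) to 1.0 (fully open); "gripper_force": force on a finger pad.
Only numpy, scipy, OpenCV 4.12 (cv2) and the standard library are available. Lean on these libraries where they do the work, as an engineer would, in place of code of your own. Each camera call takes 0.05 s, during which the arm holds its last target. There are 200 camera calls.

TASK

The pie on the slide has been probed and is due at the press: draw the probe thermometer up out of its guide and stand it, stem down, in the white tool pot. Then squeeze the carrier's two-part grip to free it from the filling station, and gently push the carrier along its slide towards the press until its sprung tooth drops fully home in the next station's notch; do not ram it. The mould must ride along upright in its seat, and the other things on the table stay where they stand.

Things in the scene. Friction and masses are not known exactly. Their poses are not given: they have to be found in the camera images.
- slide: Fixed indexing slide, base 190 x 284 mm, on 18 mm feet. Origin 18 mm above the table under the middle of its two rods; x away from the robot, y along the rods to the left; the carrier travels along -y, right, towards the press. At its front edge lie two overlapping steel index bars (tops 46 mm high), each with one square notch 12 mm wide. An upright at x +98, y +62.5 mm bears the probe guide.
- guide_top (a point): Centre of the top of the probe guide: fixed black block 24 x 24 x 30 mm with an upright hole 7 to 8 mm wide, top 194 mm above the table, straight over the middle of the mould at the filling station, on an arm from behind at height 173 to 178 mm. The dial rests on it; the stem hangs through it into the pie.
- probe: Loose dial thermometer, 40 g: round dial 44 mm across and 10 mm thick on a straight stem 3.8 mm thick. Its own z axis is the normal of the dial's flat faces (level at the start, roughly along the slide's x axis); grip the dial across its two faces. The origin lies beside the stem: use probe_dial and probe_tip.
- probe_dial (a point): Centre of the probe's dial, about 216 mm above the table at the start. From tip to here, along the stem, is 135 mm; the bare stem below the dial is 112 mm.
- probe_tip (a point): Lower end of the probe's stem, at the start about 82 mm above the table, inside the mould. It must rise by about 115 mm to leave the guide; until then it stops the mould from moving.
- tool_pot: Loose white ceramic pot, 0.6 kg, standing open on the towel (5 mm thick) before the press: outer radius 40 mm at the rim, narrower below, 105 mm high, wall 4 mm, inner floor about 5 mm above its underside. Origin in the middle of its underside, z up. The fixed press behind it starts at x = 0.47 m (y -0.32 to 0.08 m), its raised head beyond x = 0.55 m: carry the probe round in front.
- pie_mould: Loose dark blue steel baking cup with a crust, 129 mm across, 101 mm high, about 0.6 kg, standing in the carrier's seat. Origin in the middle of its underside, z up. Two more such moulds stand in the press and have no part in the job.
- seat (a point): Centre of the carrier's seat for the mould, 54 mm above the table: a flat floor with a rim 8 mm high and 137 mm inside. It moves with the carrier.
- grip (a point): Middle of the carrier's squeeze grip, 123 mm above the table, 141.5 mm in front of the seat (towards the robot), axes as the slide's. Two upright black paddles one behind the other along x, 33 mm over their outer faces, tops at 146 mm, free from 83 mm up. Front paddle: fixed to the carrier, 8 mm thick, 46 mm wide in y. Rear paddle: the sprung release, 6 mm thick, 28 mm wide, moves forward.
- push_edge (a point): Middle of the left edge of the grip's fixed front paddle, 123 mm above the table: the place to push the carrier along -y (a push on the rear paddle would rub on the release). Push slowly, about 30 mm/s, and stop as soon as the resistance clearly rises, 10 to 15 N above the sliding force.
- carrier (a joint): Travel of the carrier in m: 0 at the filling station, growing along the slide's -y; end stop at 0.125. The far bar is clamped anew each time, so the press-side station lies anywhere from 0.070 to 0.115 and is not reported: find it by feel or sight. Sliding takes about 2 to 6 N; carrier with mould weighs 1.5 to 1.9 kg.
- release (a joint): Rear paddle with its tooth, in m: 0 = home, tooth 5.5 mm deep in a notch; 0.0055 = tooth riding on a bar between stations; 0.008 = fully squeezed, tooth clear. A spring of 10 to 14 N drives it home; pinch both paddles along x with 20 N or more to draw it. Keep the squeeze for the first 10 to 20 mm of travel, then let go: held on, it carries the tooth past the next notch.
- tooth_end (a point): End of the release's index tooth, 8 mm wide and square, 36 mm above the table, under the carrier's arm. In a notch it locks the carrier both ways with 2 mm of play each way. Riding on the bar it drops into the next notch by itself, and the carrier stops dead against the notch's side; it must not be pressed sideways with more than 45 N.
- tamper: Loose turned wooden tamper, 53 mm across, 107 mm high: a bystander. Origin in the middle of its underside.
- dial_timer: Loose cream kitchen timer, 61 mm across, 43 mm high: a bystander. Origin in the middle of its underside.
- small_tin: Loose round food tin, 57 mm across, 72 mm high: a bystander. Origin in the middle of its underside.

How it is judged:
By the outcome, as a careful person would: the job done as asked, in the order asked, and still so for the second after the job is handed in, with the robot touching nothing.
It also fails if it takes over 58 s, if anything falls off the work surface, if the arm or the gripper's body presses on something with over 40 N, if the wrist force passes 120 N, or if a joint passes its speed limit or range.

## Working session

There is one attempt and no reset: what is moved stays moved. The work goes in short steps, Python scripts to look and compute and a tool call to move; the robot and the scene stay as the last step left them, time stands still between calls to the robot, and variables do not carry over. Pictures are saved under pics/ and viewed, at most 10 in all, crops included, and the job is handed in when it is done.

Besides the shell and the picture viewer there is one more tool, called after "Call:" as name(argument=value, ...) on one line, values as JSON. arm_command: Moves the arm, as the interface text tells. Its arguments: {"type":"object","properties":{"deltas":{"type":"array","items":{"type":"number"}},"newtons":{"type":"number"}},"required":["deltas"]}

```bash
mkdir -p pics
cat > h.py <<'E'
from workcell import ctrl
import numpy as np, cv2
from scipy.optimize import least_squares
def snap(cam,save=None):
    s=ctrl.snapshot(cam)
    if save: cv2.imwrite('pics/'+save,s['color'][:,:,::-1])
    return s
def proj(s,P):
    R=np.array(s['rotation']);p=R.T@(np.array(P,float)-np.array(s['eye']))
    u=np.array([p[0],-p[1]])/-p[2];u=u*(1+s['k1']*(u@u));K=np.array(s['mtx'])
    return (K@[u[0],u[1],1])[:2]
def tri(obs,z=None):
    # obs: list of (snap, xy)
    def f(v):
        P=np.array([v[0],v[1],z if z is not None else v[2]])
        return np.concatenate([proj(s,P)-np.array(xy) for s,xy in obs])
    r=least_squares(f,[600,0,100][:2 if z is not None else 3],loss='soft_l1')
    return np.round(r.x,1),np.round(np.abs(r.fun).max(),1)
E
cat > a.py <<'E'
from h import *
S={c:snap(c,c+'0.png') for c in ('scene','top')}
for c,s in S.items(): print(c,np.round(s['eye']),s['k1'],s['mtx'][0][0])
zs=dict(guide_top=194,probe_dial=216,tool_pot=5,pie_mould=54,seat=54,grip=123,push_edge=123,slide=18,tamper=0,dial_timer=0,small_tin=0,tooth_end=36)
for q,z in zs.items():
    o=[]
    for c in S:
        r=ctrl.pinpoint(c,q)
        print(q,c,[(np.round(d['xy'],0).tolist(),round(d['p'],2)) for d in r[:3]], tri([(S[c],r[0]['xy'])],z) if r else '')
        if r:o.append((S[c],r[0]['xy']))
    if len(o)==2: print('   3D',tri(o))
st=ctrl.read_state();print(st['clock'],st['tcp_pos'],np.round(st['orientation'],3).tolist())
E
python3 a.py
```

```text
scene [-319. 1218. 1246.] 0.031764814496060036 494.2987442037989
top [ 241.   91. 1191.] -0.03723401212819265 362.8691355213486
guide_top scene [([253.0, 200.0], 0.64)] (array([567.6, 311.1]), np.float64(0.0))
guide_top top [([264.0, 165.0], 0.8), ([267.0, 202.0], 0.7)] (array([569.3, 309.6]), np.float64(0.0))
   3D (array([569.4, 309.8, 192.5]), np.float64(0.1))
probe_dial scene [] 
probe_dial top [([261.0, 161.0], 0.47)] (array([573.1, 314.6]), np.float64(0.0))
tool_pot scene [([397.0, 180.0], 0.9)] (array([ 338.9, -299.8]), np.float64(0.0))
tool_pot top [([448.0, 266.0], 0.78)] (array([ 356.4, -294.6]), np.float64(0.0))
   3D (array([ 353.9, -297.2,   -0. ]), np.float64(3.6))
pie_mould scene [([257.0, 226.0], 0.62)] (array([582.6, 290.2]), np.float64(0.0))
pie_mould top [([271.0, 176.0], 0.87)] (array([579.2, 311.4]), np.float64(0.0))
   3D (array([570.7, 306.5,  74. ]), np.float64(0.8))
seat scene [] 
seat top [] 
grip scene [] 
grip top [([254.0, 219.0], 0.63), ([217.0, 166.0], 0.36)] (array([420.1, 328.2]), np.float64(0.0))
push_edge scene [([274.0, 298.0], 0.69), ([338.0, 243.
[... 483 characters left out ...]
)
   3D (array([334.7, 151.6,  -1.5]), np.float64(0.0))
dial_timer scene [([275.0, 296.0], 0.43)] (array([362.8, 458.8]), np.float64(0.0))
dial_timer top [([223.0, 238.0], 0.55)] (array([364.9, 449.2]), np.float64(0.0))
   3D (array([366.9, 452.7,  -9.5]), np.float64(0.3))
small_tin scene [([208.0, 273.0], 0.71)] (array([602.3, 517.2]), np.float64(0.0))
small_tin top [([216.0, 165.0], 0.83)] (array([612.7, 517.7]), np.float64(0.0))
   3D (array([608.4, 516.7,  -2.6]), np.float64(1.4))
tooth_end scene [] 
tooth_end top [([268.0, 203.0], 0.53)] (array([492. , 312.1]), np.float64(0.0))
1.3 [175.10573182 625.93457709 231.2950146 ] [[-0.963, 0.269, -0.0], [0.269, 0.963, -0.0], [-0.0, -0.0, -1.0]]
```

Run:
```python
import cv2,numpy as np
a=cv2.imread('pics/top0.png');b=cv2.imread('pics/scene0.png')
c=cv2.resize(a[120:290,180:480],None,fx=2.66,fy=2.66,interpolation=cv2.INTER_CUBIC);cv2.imwrite('pics/t1.png',c[:600,:800])
c=cv2.resize(b[120:320,160:430],None,fx=2.95,fy=2.95,interpolation=cv2.INTER_CUBIC);cv2.imwrite('pics/s1.png',c[:600,:800])
```

```text
(no output)
```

View pics/t1.png

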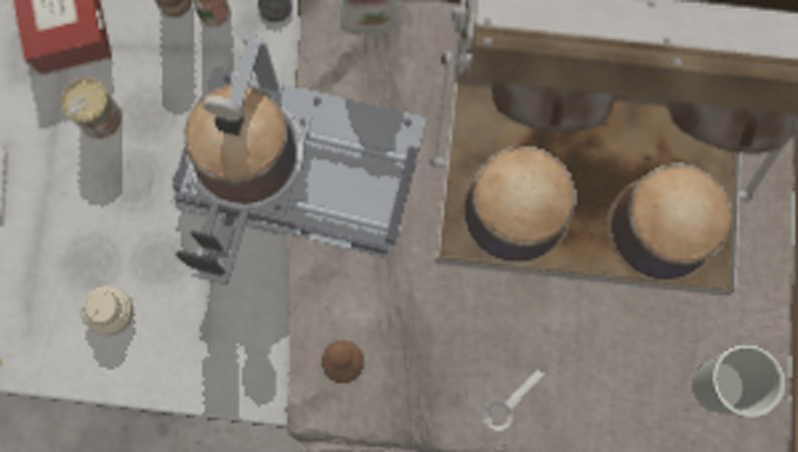

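View pics/s1.png

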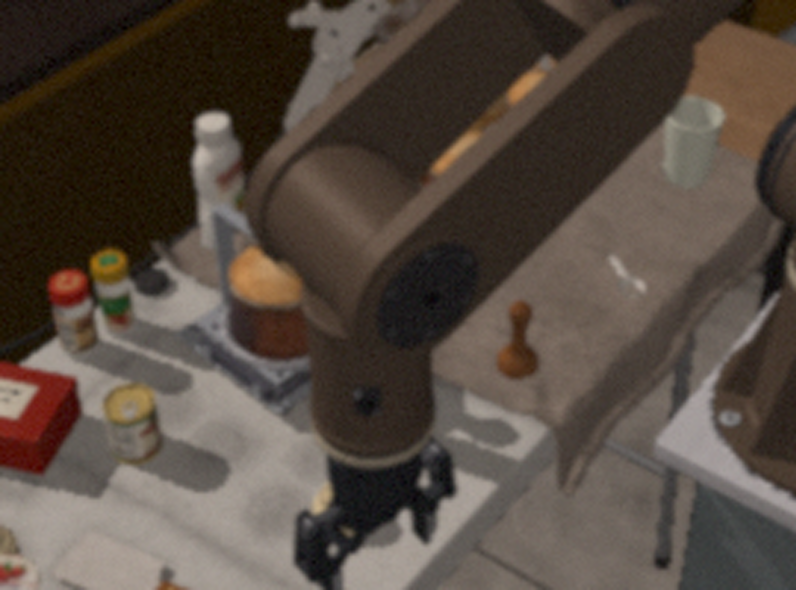

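The top crop shows the dial at full-image pixel about (263,160), the guide at (266,167), the paddles at about (255,218) and (258,210), and the pot rim at about (461,263). In the scene view the arm hides the slide. Next I'll get the slide's yaw.

Run:
```python
from h import *
s=snap('top')
f=lambda x,y,z:tri([(s,(180+x/2.66,120+y/2.66))],z)[0]
def d(a,b,z):
    A,B=f(*a,z),f(*b,z);v=B-A;print(A,B,np.degrees(np.arctan2(v[1],v[0])))
d((180,258),(223,270),146) # front paddle top
d((388,250),(424,118),30)  # right side base
d((180,200),(388,250),30)
d((205,268),(213,234),146)
print('pot rim',f(748,381,110))
```

```text
[419.4 343.1] [411.5 293.7] -99.08575333173386
[477.9 118.3] [652.7  92.1] -8.524354176022776
[511.9 383. ] [477.9 118.3] -97.31941009567657
[411.4 313.8] [450.4 310.9] -4.252628963579052
pot rim [ 358.7 -297.6]
```

Call:
arm_command(deltas=[0.6,0,0,-2,0.125,0.6,0,0,-2,0.125,0.6,0,0,-2,0.125,0.6,0,0,-2,0.125,0.6,0,0,-2,0.125,0.6,0,0,-2,0.125,0.6,0,0,-2,0.125,0.6,0,0,0,0.125])

```text
clock: 2.02
tcp_pos: [175.5, 627.3, 375.7]
orientation: [[-0.288, 0.958, 0.002], [0.958, 0.288, 0.005], [0.005, 0.003, -1.0]]
wrist_force: [0.1, 0.8, 0.0]
opening: 0.401
gripper_force: 0.0
```

Call:
arm_command(deltas=[0.6,0,0,0,0.125,0.6,0,0,0,0.125,0.6,0,0,0,0.125,0.6,0,0,0,0.056,0.6,-2.25,3.3,0,0,0.6,-2.25,3.3,0,0,0.6,-2.25,3.3,0,0,0.6,-2.25,3.3,0,0])

```text
clock: 2.68
tcp_pos: [294.8, 518.0, 371.3]
orientation: [[0.132, 0.991, 0.0], [0.991, -0.132, 0.0], [0.0, 0.0, -1.0]]
wrist_force: [0.5, 0.6, 0.4]
opening: 0.401
gripper_force: 0.0
```

Call:
arm_command(deltas=[0.6,-2.25,3.3,0,0,0.6,-2.25,3.3,0,0,0.6,-2.25,3.3,0,0,0.6,-2.25,3.3,0,0,0.6,-2.25,3.3,0,0,0.6,0,0,0,0])

```text
clock: 3.18
tcp_pos: [447.1, 381.4, 371.3]
orientation: [[0.137, 0.991, 0.002], [0.991, -0.137, -0.001], [-0.001, 0.002, -1.0]]
wrist_force: [-0.1, -0.2, 0.0]
opening: 0.399
gripper_force: 0.0
```

```bash
cat > b.py <<'E'
from h import *
import sys
S={c:snap(c,c+sys.argv[1]+'.png') for c in ('wrist','scene','top')}
st=ctrl.read_state();print(st['clock'],np.round(st['tcp_pos'],1),np.round(st['orientation'],3).tolist())
for qz in sys.argv[2:]:
    q,z=qz.split('=');o=[]
    for c in S:
        r=ctrl.pinpoint(c,q)
        print(q,c,[(np.round(d['xy'],0).tolist(),round(d['p'],2)) for d in r[:2]], tri([(S[c],r[0]['xy'])],float(z))[0] if r else '')
        if r and r[0]['p']>.4:o.append((S[c],r[0]['xy']))
    if len(o)>1: print('   3D',tri(o))
E
python3 b.py 2 guide_top=194 probe_dial=216 grip=123 push_edge=123 seat=54 slide=18 tool_pot=5
```

```text
3.3333 [442.8 385.6 371.3] [[0.134, 0.991, -0.0], [0.991, -0.134, 0.0], [0.0, -0.0, -1.0]]
guide_top wrist [([439.0, 230.0], 0.85)] [577.6 306.2]
guide_top scene [([254.0, 202.0], 0.81)] [560.2 319. ]
guide_top top [([262.0, 166.0], 0.97), ([290.0, 184.0], 0.71)] [564.9 316. ]
   3D (array([571.4, 312.4, 206.9]), np.float64(5.4))
probe_dial wrist [([441.0, 235.0], 0.82)] [570.4 310.3]
probe_dial scene [([207.0, 274.0], 0.68), ([250.0, 192.0], 0.49)] [442.4 642.1]
probe_dial top [([263.0, 160.0], 0.39)] [575.9 308.4]
   3D (array([1037.3, -236. , -975.5]), np.float64(60.7))
grip wrist [([314.0, 210.0], 0.87)] [432.  328.4]
grip scene [([284.0, 235.0], 0.63)] [431.9 322. ]
grip top [([256.0, 216.0], 0.79), ([267.0, 177.0], 0.3)] [427.9 324.3]
   3D (array([431.3, 326.3, 119.3]), np.float64(1.6))
push_edge wrist [([307.0, 197.0], 0.8), ([439.0, 226.0], 0.32)] [425.1 349.4]
push_edge scene [([281.0, 241.0], 0.61)] [419.9 350.9]
push_edge top [([248.0, 217.0], 0.68)] [422.9 346.7]
   3D (array([424.4, 347.8, 117.2]), np.float64(0.4))
seat wrist [] 
seat scene [] 
seat top [([215.0, 162.0], 0.26)] [607.3 503.3]
slide wrist [] 
slide scene [([269.0, 226.0], 0.86)] [574.1 235.7]
slide top [([288.0, 184.0], 0.71)] [566.8 254.9]
   3D (array([560.6, 251.8,  38. ]), np.float64(0.2))
tool_pot wrist [] 
tool_pot scene [([393.0, 180.0], 0.58)] [ 353.2 -295.9]
tool_pot top [([447.0, 265.0], 0.95)] [ 360.6 -288.2]
   3D (array([ 357.8, -288.2,    7.9]), np.float64(1.8))
```

View pics/wrist2.png

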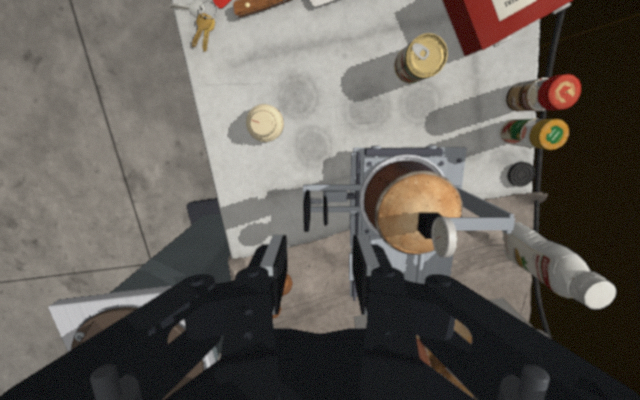

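The wrist view shows the dial at about (445,237) in front of the guide at (428,224), the paddles at (307,210) and (325,208), and the tin and timer clear of the work. I'll move above the dial.

Call:
arm_command(deltas=[0.6,-1.14,2.74,1.4,0,0.6,-1.14,2.74,1.4,0,0.6,-1.14,2.74,1.4,0,0.6,-1.14,2.74,1.4,0,0.6,-1.14,2.74,1.4,0,0.6,0,0,0,0,0.6,0,0,0,0])

```text
clock: 4.97
tcp_pos: [571.5, 310.0, 300.0]
orientation: [[0.135, 0.991, -0.002], [0.991, -0.135, -0.001], [-0.001, -0.002, -1.0]]
wrist_force: [-0.1, 0.2, 0.3]
opening: 0.399
gripper_force: 0.0
```

```bash
python3 b.py 3 guide_top=194 probe_dial=216; python3 -c "
import cv2;a=cv2.imread('pics/wrist3.png');cv2.imwrite('pics/w3.png',cv2.resize(a[130:400,140:500],None,fx=2.2,fy=2.2))"
```

```text
5.1167 [570.4 311.8 301.8] [[0.132, 0.991, 0.0], [0.991, -0.132, 0.0], [0.0, 0.0, -1.0]]
guide_top wrist [([325.0, 198.0], 0.8)] [575.4 311.1]
guide_top scene [([255.0, 201.0], 0.93)] [561.7 309.9]
guide_top top [] 
   3D (array([575.1, 308.3, 184.4]), np.float64(2.6))
probe_dial wrist [([319.0, 208.0], 0.67)] [570.  308.6]
probe_dial scene [([251.0, 194.0], 0.6)] [577.2 310.9]
probe_dial top [] 
   3D (array([570.3, 310.2, 220.8]), np.float64(1.6))
```

View pics/w3.png

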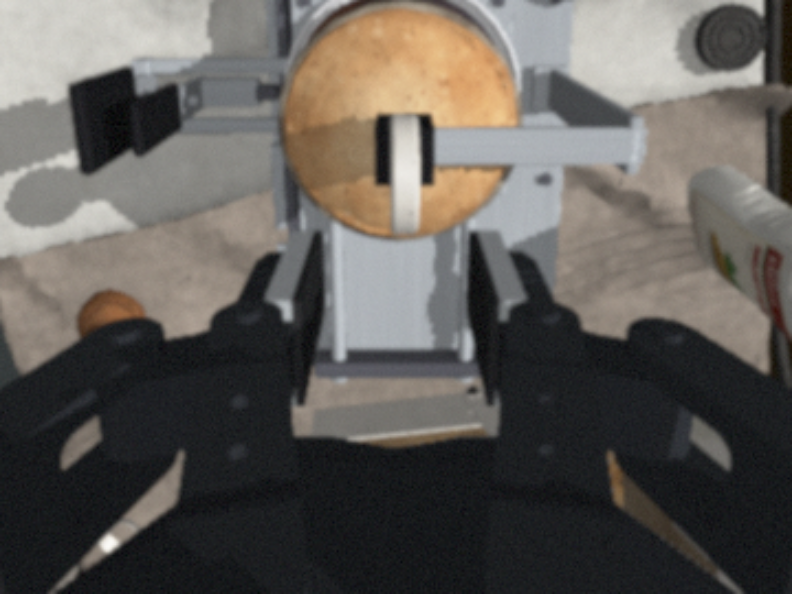

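The dial sits edge-on and centred between the fingers (crop column 405). I'll descend and grip it.

Call:
arm_command(deltas=[0.6,-0.2,0,3.0,0,0.6,0,0,3.0,0,0.6,0,0,2.5,0,0.6,0,0,1.3,0,0.6,0,0,0,0,1,0,0,0,0,1,0,0,0,0,1,0,0,0,0], newtons=30)

```text
clock: 6.08
tcp_pos: [572.0, 309.7, 205.1]
orientation: [[0.132, 0.991, 0.003], [0.991, -0.132, 0.001], [0.002, 0.003, -1.0]]
wrist_force: [2.5, -0.5, -0.1]
opening: 0.11
gripper_force: 34.9
```

Call:
arm_command(deltas=[1,0,0,0,0,1,0,0,0,0,1,0,0,0,0,1,0,0,0,0])

```text
clock: 6.42
tcp_pos: [571.9, 309.6, 204.7]
orientation: [[0.133, 0.991, 0.003], [0.991, -0.133, 0.001], [0.002, 0.003, -1.0]]
wrist_force: [5.8, -0.4, 3.4]
opening: 0.11
gripper_force: 35.4
```

```bash
python3 b.py 4 probe_dial=216; python3 -c "
import cv2;a=cv2.imread('pics/wrist4.png');cv2.imwrite('pics/w4.png',cv2.resize(a[100:330,200:440],None,fx=2.2,fy=2.2))"
```

```text
6.5667 [571.9 309.6 204.7] [[0.133, 0.991, 0.003], [0.991, -0.133, 0.001], [0.002, 0.003, -1.0]]
probe_dial wrist [([319.0, 266.0], 0.61)] [570.3 307.7]
probe_dial scene [([253.0, 194.0], 0.55), ([254.0, 199.0], 0.2)] [570.8 309.3]
probe_dial top [] 
   3D (array([570.3, 308. , 216.6]), np.float64(0.3))
```

View pics/w4.png

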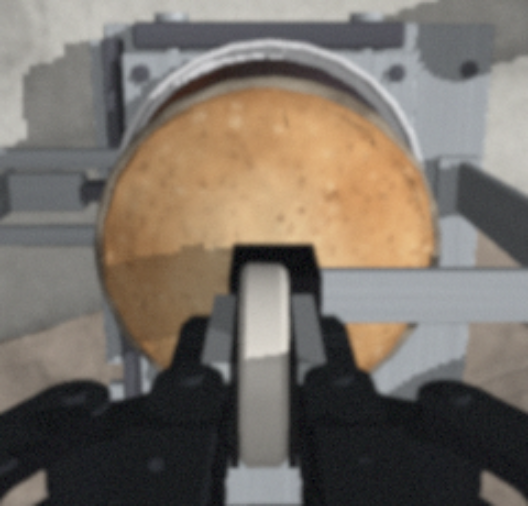

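The dial is held between the pads. I'll ease the 6 N side load and draw the probe straight up.

Call:
arm_command(deltas=[1,0,0.12,0,0,1,0,0,-0.6,0,1,0,0,-1.8,0,1,0,0,-2,0,1,0,0,-2,0,1,0,0,-2,0,1,0,0,-2,0,1,0,0,-2,0])

```text
clock: 7.38
tcp_pos: [571.1, 308.9, 328.7]
orientation: [[0.133, 0.991, -0.001], [0.991, -0.133, -0.0], [-0.0, -0.001, -1.0]]
wrist_force: [-0.4, 0.6, -1.3]
opening: 0.112
gripper_force: 34.9
```

Call:
arm_command(deltas=[1,0,0,-1.2,0,1,0,0,0,0,1,0,0,0,0])

```text
clock: 7.63
tcp_pos: [571.6, 309.1, 339.5]
orientation: [[0.133, 0.991, 0.0], [0.991, -0.133, 0.0], [0.0, 0.0, -1.0]]
wrist_force: [0.1, -0.8, -0.3]
opening: 0.11
gripper_force: 34.9
```

```bash
python3 b.py 5 probe_dial=352 probe_tip=217 pie_mould=54 tool_pot=5;python3 -c "
import cv2,numpy as np;a=cv2.imread('pics/scene5.png');b=cv2.imread('pics/wrist5.png');cv2.imwrite('pics/w5.png',np.hstack([cv2.resize(a[100:300,180:320],(400,571)),cv2.resize(b[60:345,220:420],(400,571))]))"
```

```text
7.7833 [571.2 308.8 337.9] [[0.133, 0.991, -0.002], [0.991, -0.133, -0.001], [-0.001, -0.002, -1.0]]
probe_dial wrist [([315.0, 265.0], 0.94), ([332.0, 19.0], 0.18)] [568.6 308.5]
probe_dial scene [([250.0, 157.0], 0.48)] [584.2 295.1]
probe_dial top [] 
   3D (array([569.8, 316.1, 366.6]), np.float64(1.4))
probe_tip wrist [([321.0, 196.0], 0.72), ([198.0, 161.0], 0.17)] [571.8 307.9]
probe_tip scene [([255.0, 201.0], 0.21)] [543.5 329.9]
probe_tip top [] 
pie_mould wrist [([319.0, 166.0], 0.74), ([330.0, 23.0], 0.72)] [571.3 311.5]
pie_mould scene [([254.0, 228.0], 0.69)] [584.9 301.4]
pie_mould top [] 
   3D (array([571.7, 314.2,  71.1]), np.float64(0.1))
tool_pot wrist [([270.0, 167.0], 0.65), ([323.0, 200.0], 0.2)] [489.9 312.5]
tool_pot scene [([392.0, 177.0], 0.65)] [ 366.8 -308.7]
tool_pot top [([447.0, 266.0], 0.79)] [ 355.2 -289.4]
   3D (array([ 363.9, -344.1, -180.8]), np.float64(221.6))
```

View pics/w5.png

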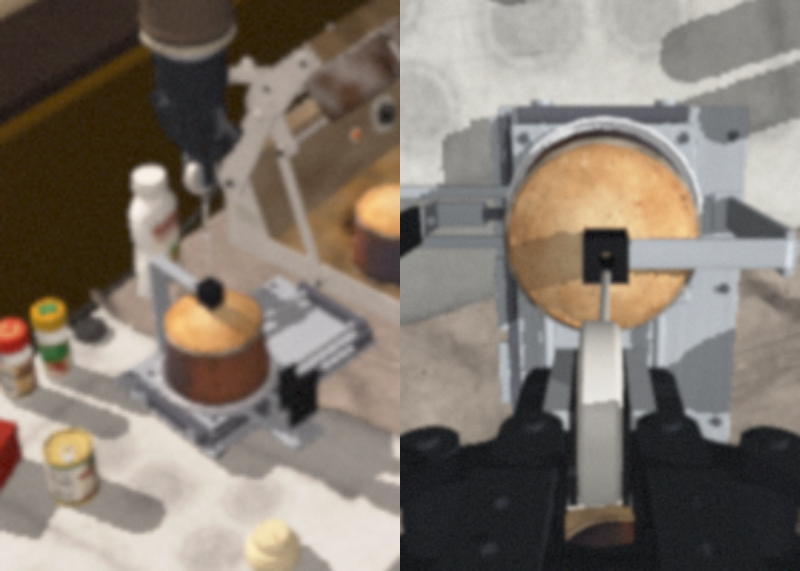

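The probe is clear of the guide, hanging straight with the tip about 20 mm above it. I'll carry it round in front of the press.

Call:
arm_command(deltas=[1,0,0,-2,0,1,-1.55,-1.11,-0.5,0,1,-2.8,-2.0,0,0,1,-2.8,-2.0,0,0,1,-2.8,-2.0,0,0,1,-2.8,-2.0,0,0,1,-2.8,-2.0,0,0,1,-3,0,0,0])

```text
clock: 9.05
tcp_pos: [433.7, 139.4, 364.4]
orientation: [[0.131, 0.991, -0.001], [0.991, -0.131, 0.0], [0.0, -0.001, -1.0]]
wrist_force: [1.6, 0.7, 0.3]
opening: 0.108
gripper_force: 35.0
```

Call:
arm_command(deltas=[1,-3.5,0.35,0,0,1,-3.5,0.35,0,0,1,-3.5,0.35,0,0,1,-3.5,0.35,0,0,1,-3.5,0.35,0,0,1,-3.5,0.35,0,0,1,-3.5,0.35,0,0,1,-3.3,-0.6,0,0])

```text
clock: 9.72
tcp_pos: [419.0, -140.2, 364.5]
orientation: [[0.133, 0.991, 0.001], [0.991, -0.133, -0.001], [-0.0, 0.001, -1.0]]
wrist_force: [0.4, 0.6, -0.5]
opening: 0.11
gripper_force: 35.0
```

```bash
python3 b.py 6 tool_pot=5
```

```text
9.8667 [ 418.  -140.   364.4] [[0.137, 0.991, 0.0], [0.991, -0.137, -0.0], [-0.0, 0.0, -1.0]]
tool_pot wrist [([299.0, 250.0], 0.54)] [ 359.9 -300. ]
tool_pot scene [] 
tool_pot top [([307.0, 255.0], 0.68), ([445.0, 266.0], 0.59)] [340.8 164.9]
   3D (array([ 376.5, -242. ,  131.6]), np.float64(138.1))
```

Call:
arm_command(deltas=[1,-3.2,-0.76,0,0,1,-3.2,-0.76,0,0,1,-3.2,-0.76,0,0,1,-3.2,-0.76,0,0,1,-3.2,-0.76,0,0,1,0,0,0,0,1,0,0,0,0])

```text
clock: 10.6
tcp_pos: [359.8, -291.8, 364.2]
orientation: [[0.134, 0.991, -0.0], [0.991, -0.134, 0.0], [0.0, -0.0, -1.0]]
wrist_force: [-0.8, 0.3, -0.7]
opening: 0.11
gripper_force: 35.0
```

```bash
python3 b.py 7 tool_pot=5 probe_tip=240
```

```text
10.75 [ 360.3 -290.3  364.3] [[0.131, 0.991, 0.0], [0.991, -0.131, 0.0], [0.0, 0.0, -1.0]]
tool_pot wrist [([320.0, 165.0], 0.66)] [ 358.4 -298.2]
tool_pot scene [] 
tool_pot top [([448.0, 263.0], 0.76)] [ 365.7 -293.9]
   3D (array([ 359.1, -299. ,   -4.5]), np.float64(2.4))
probe_tip wrist [([322.0, 197.0], 0.76)] [ 360.8 -294.3]
probe_tip scene [([334.0, 246.0], 0.47)] [209.1 368.9]
probe_tip top [([472.0, 258.0], 0.58)] [ 360.3 -280. ]
   3D (array([ 460.5, -542.9, -649.5]), np.float64(50.0))
```

View pics/wrist7.png

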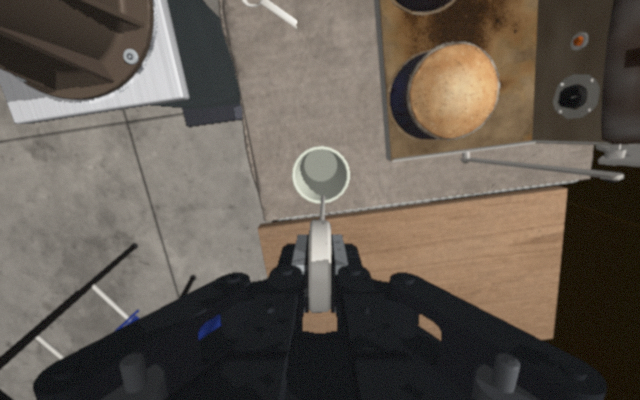

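The tip at (322,197) hangs over the pot, whose rim centre is at (322,175). I'll work out the remaining offset.

Run:
```python
from h import *
s=snap('wrist');print(tri([(s,(321.5,174.5))],110)[0],tri([(s,(322,198))],241.6)[0])
```

```text
[ 361.5 -296. ] [ 361.2 -294.4]
```

Call:
arm_command(deltas=[1,-0.25,0,2,0,1,0,0,3.2,0,1,0,0,3.2,0,1,0,0,3.2,0,1,0,0,3.2,0,1,0,0,3.2,0,1,0,0,3,0,1,0,0,0.5,0])

```text
clock: 11.77
tcp_pos: [357.5, -292.3, 145.6]
orientation: [[0.133, 0.991, -0.004], [0.991, -0.133, 0.004], [0.003, -0.005, -1.0]]
wrist_force: [-1.7, 0.8, -1.9]
opening: 0.111
gripper_force: 34.9
```

Call:
arm_command(deltas=[1,0,0,0.5,0,1,0,0,0.3,0,1,0,0,0.3,0,1,0,0,0,0])

```text
clock: 12.1
tcp_pos: [359.9, -294.6, 139.1]
orientation: [[0.133, 0.991, 0.001], [0.991, -0.133, -0.001], [-0.001, 0.001, -1.0]]
wrist_force: [-0.3, -0.5, -1.2]
opening: 0.107
gripper_force: 34.9
```

Call:
arm_command(deltas=[1,0,0,0.2,0,1,0,0,0.2,0,1,0,0,0,0,1,0,0,0,0])

```text
clock: 12.43
tcp_pos: [359.4, -294.2, 134.5]
orientation: [[0.133, 0.991, 0.0], [0.991, -0.133, -0.0], [-0.0, 0.0, -1.0]]
wrist_force: [-0.5, -0.5, -0.5]
opening: 0.11
gripper_force: 34.9
```

Call:
arm_command(deltas=[0.85,0,0,0,0,0.75,0,0,0,0,0.6,0,0,0,0,0.5,0,0,0,0,0.5,0,0,0,0,0.5,0,0,-1,0,0.5,0,0,-2,0,0.5,0,0,-3,0])

```text
clock: 13.1
tcp_pos: [358.2, -293.1, 193.3]
orientation: [[0.133, 0.991, -0.003], [0.991, -0.133, 0.003], [0.002, -0.003, -1.0]]
wrist_force: [0.5, 0.1, -1.1]
opening: 0.5
gripper_force: 0.0
```

Call:
arm_command(deltas=[0.5,0,0,-4,0,0.5,0,0,-4,0,0.5,0,0,-4,0,0.5,0,0,0,0])

```text
clock: 13.43
tcp_pos: [361.6, -296.1, 321.4]
orientation: [[0.133, 0.991, 0.007], [0.991, -0.133, -0.007], [-0.006, 0.008, -1.0]]
wrist_force: [1.0, -1.3, 0.6]
opening: 0.501
gripper_force: 0.0
```

```bash
python3 b.py 8 probe_dial=140 tool_pot=5
```

```text
13.5833 [ 359.2 -294.   314.4] [[0.133, 0.991, 0.001], [0.991, -0.133, -0.001], [-0.0, 0.001, -1.0]]
probe_dial wrist [([280.0, 155.0], 0.58)] [ 323.7 -262.1]
probe_dial scene [] 
probe_dial top [([449.0, 270.0], 0.46)] [ 331.  -252.8]
   3D (array([ 321.3, -263.8,  118.7]), np.float64(4.2))
tool_pot wrist [([318.0, 163.0], 0.77)] [ 361.6 -296.1]
tool_pot scene [] 
tool_pot top [([447.0, 265.0], 0.74)] [ 360.1 -289.9]
   3D (array([ 361.5, -300.2,  -24.5]), np.float64(0.5))
```

View pics/wrist8.png

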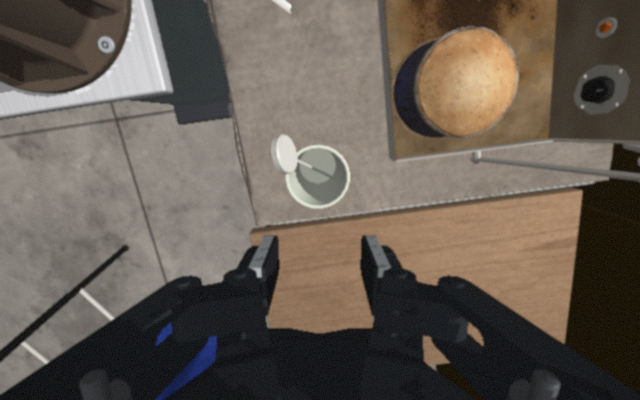

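The probe stands in the pot, stem down, leaning on its rim (dial at about (285,153)). Now back to the squeeze grip.

Call:
arm_command(deltas=[0.3,3.43,0.93,0,0,0.3,3.43,0.93,0,0,0.3,3.43,0.93,0,0,0.3,3.43,0.93,0,0,0.3,3.43,0.93,0,0,0.3,3.8,-0.27,0,0,0.3,3.8,-0.27,0,0,0.3,3.8,-0.27,0,0])

```text
clock: 14.55
tcp_pos: [434.9, -14.4, 313.8]
orientation: [[0.133, 0.991, -0.001], [0.991, -0.133, 0.0], [0.0, -0.001, -1.0]]
wrist_force: [0.9, -0.6, -0.1]
opening: 0.698
gripper_force: 0.0
```

Call:
arm_command(deltas=[0.3,3.8,-0.27,0,0,0.3,3.8,-0.27,0,0,0.3,3.78,-0.64,0,0,0.3,3.78,-0.64,0,0,0.3,3.78,-0.64,0,0,0.3,3.78,-0.64,0,0,0.3,3.78,-0.64,0,0,0.3,3.78,-0.64,0,0])

```text
clock: 15.22
tcp_pos: [431.3, 291.7, 313.8]
orientation: [[0.132, 0.991, -0.001], [0.991, -0.132, -0.0], [-0.001, -0.001, -1.0]]
wrist_force: [1.7, -1.2, 0.1]
opening: 0.697
gripper_force: 0.0
```

Call:
arm_command(deltas=[0.3,3,-0.4,2,0,0.3,0.8,-0.24,3,0,0.3,0,0,3,0,0.3,0,0,0,0,0.3,0,0,0,0])

```text
clock: 15.63
tcp_pos: [429.7, 327.6, 233.2]
orientation: [[0.132, 0.991, -0.003], [0.991, -0.132, -0.002], [-0.003, -0.003, -1.0]]
wrist_force: [0.4, -0.3, 0.6]
opening: 0.7
gripper_force: 0.0
```

```bash
python3 b.py 9 grip=123 push_edge=123 pie_mould=54 tooth_end=36 slide=18
```

```text
15.7833 [431.7 328.4 236.1] [[0.133, 0.991, 0.002], [0.991, -0.133, 0.001], [0.001, 0.002, -1.0]]
grip wrist [([325.0, 200.0], 0.71)] [433.1 325. ]
grip scene [([283.0, 232.0], 0.59), ([282.0, 238.0], 0.21)] [441.9 313.6]
grip top [] 
   3D (array([433.3, 329.1, 138.5]), np.float64(1.1))
push_edge wrist [([310.0, 173.0], 0.62)] [423.6 350.7]
push_edge scene [([280.0, 242.0], 0.86)] [419.8 356.6]
push_edge top [] 
   3D (array([423.3, 349.6, 116.1]), np.float64(0.6))
pie_mould wrist [([448.0, 187.0], 0.59)] [571.1 303.7]
pie_mould scene [([253.0, 228.0], 0.89), ([275.0, 292.0], 0.4)] [588.5 304.1]
pie_mould top [([271.0, 179.0], 0.68)] [568.  309.7]
   3D (array([565.4, 307.8,  68.1]), np.float64(4.1))
tooth_end wrist [([379.0, 182.0], 0.58), ([451.0, 183.0], 0.28)] [497.6 315.2]
tooth_end scene [([271.0, 242.0], 0.7)] [504.1 307.4]
tooth_end top [] 
   3D (array([495.1, 318.4,  50. ]), np.float64(0.2))
slide wrist [([436.0, 222.0], 0.68)] [570.2 248.3]
slide scene [([269.0, 225.0], 0.73)] [580.1 230.8]
slide top [([288.0, 186.0], 0.97)] [560.2 254.4]
   3D (array([563. , 255. ,  36.4]), np.float64(2.4))
```

View pics/wrist9.png

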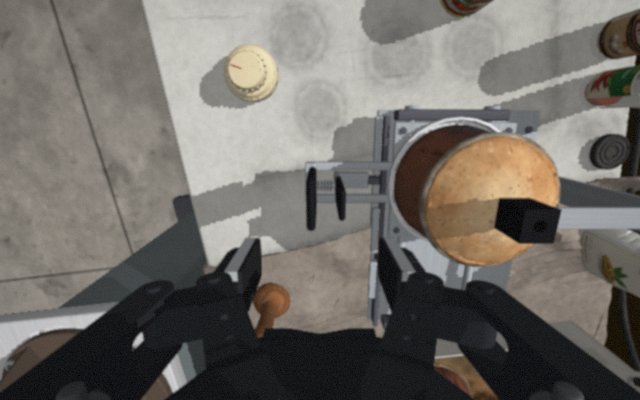

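The wrist view shows the paddles at (312,198) and (340,198), centred between the open fingers. I'll descend and squeeze.

Call:
arm_command(deltas=[0.3,0,0.05,3.2,0,0.3,0,0,3.2,0,0.3,0,0,3.2,0,0.3,0,0,2.4,0,0.3,0,0,1.2,0,0.3,0,0,0,0,1,0,0,0,0,1,0,0,0,0], newtons=35)

```text
clock: 17.2
tcp_pos: [431.9, 328.6, 103.2]
orientation: [[0.133, 0.991, 0.001], [0.991, -0.133, 0.001], [0.001, 0.001, -1.0]]
wrist_force: [10.3, -4.4, 1.8]
opening: 0.427
gripper_force: 5.0
```

Call:
arm_command(deltas=[1,0,0,0,0,1,0,0,0,0,1,0,0,0,0,1,0,0,0,0])

```text
clock: 17.53
tcp_pos: [430.6, 328.6, 104.1]
orientation: [[0.133, 0.991, 0.0], [0.991, -0.133, 0.001], [0.001, -0.0, -1.0]]
wrist_force: [-12.0, 1.6, 12.7]
opening: 0.283
gripper_force: 37.3
```

Call:
arm_command(deltas=[1,0,-0.25,-0.2,0,1,0,0,0,0,1,-0.2,0,0,0,1,-0.25,0,0,0,1,-0.25,0,0,0,1,-0.25,0,0,0,1,-0.25,0,0,0,1,-0.25,0,0,0])

```text
clock: 18.2
tcp_pos: [428.7, 314.5, 105.0]
orientation: [[0.133, 0.991, 0.003], [0.991, -0.133, 0.001], [0.002, 0.003, -1.0]]
wrist_force: [15.6, -0.2, -25.0]
opening: 0.285
gripper_force: 47.4
```

Call:
arm_command(deltas=[1,-0.2,0.13,0.13,0,1,-0.2,0,0,0,1,0,0,0,0])

```text
clock: 18.45
tcp_pos: [428.1, 310.2, 104.4]
orientation: [[0.133, 0.991, 0.002], [0.991, -0.133, 0.001], [0.001, 0.001, -1.0]]
wrist_force: [-0.3, -0.9, 7.8]
opening: 0.283
gripper_force: 41.7
```

Call:
arm_command(deltas=[0.3,0,0,0,0,0.3,0,0,0,0,0.3,0,0,0,0,0.3,0,0,0,0,0.3,0,0,0,0,0.3,2,0,0,0,0.3,2,0,0,0,0.3,1,0,0,0])

```text
clock: 19.12
tcp_pos: [434.7, 361.3, 103.2]
orientation: [[0.132, 0.991, 0.001], [0.991, -0.132, 0.001], [0.001, 0.001, -1.0]]
wrist_force: [0.2, -0.1, -0.2]
opening: 0.697
gripper_force: 0.0
```

Call:
arm_command(deltas=[1,0,-0.5,0,0,1,0,-0.5,0,0,1,0,0,0,0,1,0,0,0,0,1,0,0,0,0,1,0,0,0,0,1,0,0,0,0,1,0,0,0,0])

```text
clock: 19.78
tcp_pos: [424.4, 360.7, 103.0]
orientation: [[0.133, 0.991, 0.0], [0.991, -0.133, 0.0], [0.0, 0.0, -1.0]]
wrist_force: [-0.7, -0.6, 0.5]
opening: 0.002
gripper_force: 0.0
```

```bash
python3 b.py 10 grip=123 push_edge=123 pie_mould=54; python3 -c "
from h import *
st=ctrl.read_state();print(st['wrist_force'],st['opening'])"
```

```text
19.9333 [424.4 360.8 103. ] [[0.133, 0.991, 0.0], [0.991, -0.133, 0.0], [0.0, 0.0, -1.0]]
grip wrist [] 
grip scene [([288.0, 233.0], 0.58)] [426.6 308.7]
grip top [([257.0, 216.0], 0.57)] [428.7 320.4]
   3D (array([424.3, 317.3, 132. ]), np.float64(1.1))
push_edge wrist [([324.0, 324.0], 0.73)] [422.2 332. ]
push_edge scene [([287.0, 238.0], 0.64)] [413.5 328. ]
push_edge top [([254.0, 218.0], 0.66), ([272.0, 208.0], 0.45)] [421.1 327.5]
   3D (array([421.7, 327.4, 117.2]), np.float64(1.8))
pie_mould wrist [([528.0, 288.0], 0.57)] [570.3 288.2]
pie_mould scene [([261.0, 223.0], 0.89)] [580.2 271.6]
pie_mould top [([274.0, 176.0], 0.9)] [579.6 301.8]
   3D (array([561.9, 296.6,  65.7]), np.float64(4.2))
[-0.38229358 -0.04598823 -0.16282785] -0.00467717727317169
```

View pics/wrist10.png

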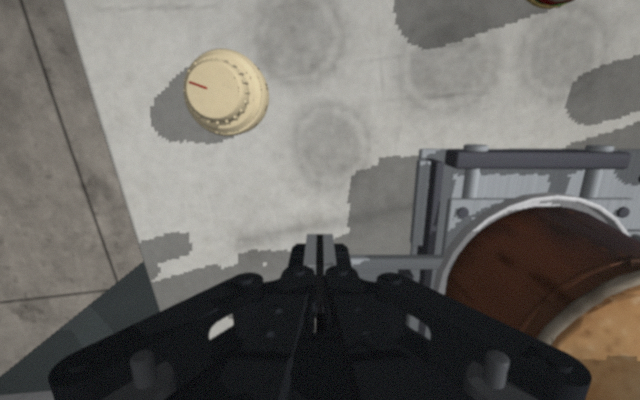

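The shut fingers are left of the front paddle, roughly 16 mm clear. I'll push gently from here.

Call:
arm_command(deltas=[1,0,-0.3,0,0,1,-0.6,0,0,0,1,-0.6,0,0,0,1,-0.25,0,0,0,1,-0.25,0,0,0,1,-0.25,0,0,0,1,-0.25,0,0,0,1,-0.25,0,0,0])

```text
clock: 21.05
tcp_pos: [419.0, 337.8, 103.4]
orientation: [[0.133, 0.991, 0.002], [0.991, -0.133, 0.002], [0.002, 0.002, -1.0]]
wrist_force: [2.3, 8.1, 0.2]
opening: -0.004
gripper_force: 0.0
```

Call:
arm_command(deltas=[1,-0.25,0,0,0,1,-0.25,0,0,0,1,-0.25,0,0,0,1,-0.25,0,0,0])

```text
clock: 21.38
tcp_pos: [418.0, 328.1, 103.6]
orientation: [[0.133, 0.991, 0.003], [0.991, -0.133, 0.002], [0.003, 0.002, -1.0]]
wrist_force: [0.2, 9.6, 3.2]
opening: 0.002
gripper_force: 0.0
```

Call:
arm_command(deltas=[1,-0.25,0,0,0,1,-0.25,0,0,0,1,-0.25,0,0,0,1,-0.25,0,0,0,1,-0.25,0,0,0])

```text
clock: 21.8
tcp_pos: [416.3, 315.6, 103.7]
orientation: [[0.133, 0.991, 0.003], [0.991, -0.133, 0.002], [0.003, 0.002, -1.0]]
wrist_force: [1.6, 9.1, 2.4]
opening: -0.003
gripper_force: 0.0
```

Call:
arm_command(deltas=[1,-0.25,0,0,0,1,-0.25,0,0,0,1,-0.25,0,0,0,1,-0.25,0,0,0])

```text
clock: 22.13
tcp_pos: [415.0, 305.7, 103.7]
orientation: [[0.133, 0.991, 0.003], [0.991, -0.133, 0.002], [0.003, 0.002, -1.0]]
wrist_force: [1.5, 9.5, 2.9]
opening: -0.0
gripper_force: 0.0
```

```bash
python3 b.py 11 pie_mould=54 push_edge=123
```

```text
22.2833 [414.8 305.3 103.6] [[0.133, 0.991, 0.002], [0.991, -0.133, 0.002], [0.002, 0.002, -1.0]]
pie_mould wrist [([533.0, 269.0], 0.87)] [564.7 248.3]
pie_mould scene [([268.0, 220.0], 0.66)] [571.6 242.9]
pie_mould top [([287.0, 182.0], 0.57)] [564.6 257.2]
   3D (array([558.1, 254.3,  63.2]), np.float64(1.3))
push_edge wrist [] 
push_edge scene [([294.0, 230.0], 0.62)] [420.7 286. ]
push_edge top []
```

Call:
arm_command(deltas=[1,-0.25,0,0,0,1,-0.25,0,0,0,1,-0.2,0,0,0])

```text
clock: 22.83
tcp_pos: [414.0, 298.7, 103.6]
orientation: [[0.133, 0.991, 0.002], [0.991, -0.133, 0.002], [0.002, 0.002, -1.0]]
wrist_force: [2.9, 9.3, 3.1]
opening: -0.0
gripper_force: 0.0
```

Run:
```python
from h import *
g=cv2.imread('pics/top0.png',0).astype(np.float32)
s=snap('top')
o=np.array([571,309.5]);ex=np.array([.991,-.133]);ey=np.array([.133,.991])
print('travel',list(range(40,130,4)))
for sx in range(-96,-60,4):
    row=[]
    for t in range(40,130,4):
        p=o+ex*sx-ey*t; u=proj(s,[*p,44]); row.append(int(cv2.getRectSubPix(g,(1,1),(float(u[0]),float(u[1])))[0,0]))
    print(sx,row)
```

```text
travel [40, 44, 48, 52, 56, 60, 64, 68, 72, 76, 80, 84, 88, 92, 96, 100, 104, 108, 112, 116, 120, 124, 128]
-96 [130, 130, 129, 128, 128, 127, 126, 126, 123, 121, 119, 121, 127, 129, 128, 129, 130, 130, 129, 129, 129, 132, 129]
-92 [129, 129, 129, 128, 128, 127, 126, 126, 124, 121, 124, 125, 124, 128, 130, 130, 128, 129, 130, 131, 129, 129, 126]
-88 [129, 126, 127, 128, 127, 127, 126, 126, 123, 120, 126, 124, 125, 125, 127, 129, 131, 132, 131, 129, 128, 127, 126]
-84 [123, 121, 118, 122, 123, 117, 119, 121, 119, 119, 126, 125, 124, 123, 126, 129, 133, 134, 128, 125, 128, 128, 126]
-80 [100, 103, 101, 101, 105, 102, 103, 111, 108, 115, 125, 113, 114, 119, 124, 122, 131, 138, 121, 128, 136, 126, 123]
-76 [115, 114, 114, 112, 114, 114, 111, 115, 111, 110, 113, 112, 124, 122, 104, 105, 133, 163, 149, 145, 153, 153, 144]
-72 [100, 120, 109, 96, 109, 123, 97, 99, 108, 99, 95, 108, 124, 99, 71, 76, 110, 135, 143, 133, 131, 136, 136]
-68 [78, 75, 78, 78, 75, 75, 78, 77, 78, 78, 78, 85, 100, 91, 91, 100, 99, 101, 99, 104, 101, 96, 101]
-64 [100, 96, 93, 98, 97, 94, 97, 100, 96, 95, 95, 105, 106, 104, 105, 109, 107, 100, 108, 109, 109, 111, 108]
```

Call:
arm_command(deltas=[1,-0.25,0,0,0])

```text
clock: 22.97
tcp_pos: [413.7, 296.4, 103.6]
orientation: [[0.133, 0.991, 0.002], [0.991, -0.133, 0.002], [0.002, 0.002, -1.0]]
wrist_force: [3.4, 8.4, 2.4]
opening: 0.006
gripper_force: 0.0
```

Call:
arm_command(deltas=[1,-0.25,0,0,0])

```text
clock: 23.05
tcp_pos: [413.4, 293.8, 103.6]
orientation: [[0.133, 0.991, 0.002], [0.991, -0.133, 0.002], [0.002, 0.002, -1.0]]
wrist_force: [3.7, 9.1, 3.6]
opening: 0.004
gripper_force: 0.0
```

Call:
arm_command(deltas=[1,-0.25,0,0,0])

```text
clock: 23.13
tcp_pos: [413.0, 291.3, 103.6]
orientation: [[0.133, 0.991, 0.002], [0.991, -0.133, 0.002], [0.002, 0.002, -1.0]]
wrist_force: [3.0, 7.9, 3.7]
opening: -0.002
gripper_force: 0.0
```

Call:
arm_command(deltas=[1,-0.25,0,0,0])

```text
clock: 23.22
tcp_pos: [412.7, 288.8, 103.6]
orientation: [[0.133, 0.991, 0.002], [0.991, -0.133, 0.002], [0.002, 0.002, -1.0]]
wrist_force: [1.9, 8.6, 4.1]
opening: -0.001
gripper_force: 0.0
```

Call:
arm_command(deltas=[1,-0.25,0,0,0])

```text
clock: 23.3
tcp_pos: [412.4, 286.3, 103.6]
orientation: [[0.133, 0.991, 0.003], [0.991, -0.133, 0.002], [0.002, 0.002, -1.0]]
wrist_force: [1.6, 8.1, 3.5]
opening: -0.001
gripper_force: 0.0
```

Call:
arm_command(deltas=[1,-0.25,0,0,0])

```text
clock: 23.38
tcp_pos: [412.0, 283.8, 103.6]
orientation: [[0.133, 0.991, 0.002], [0.991, -0.133, 0.002], [0.002, 0.002, -1.0]]
wrist_force: [2.6, 8.7, 3.3]
opening: 0.002
gripper_force: 0.0
```

Call:
arm_command(deltas=[1,-0.25,0,0,0])

```text
clock: 23.47
tcp_pos: [411.7, 281.3, 103.6]
orientation: [[0.133, 0.991, 0.003], [0.991, -0.133, 0.002], [0.002, 0.002, -1.0]]
wrist_force: [2.7, 9.0, 3.7]
opening: -0.001
gripper_force: 0.0
```

Call:
arm_command(deltas=[1,-0.25,0,0,0])

```text
clock: 23.55
tcp_pos: [411.4, 278.9, 103.6]
orientation: [[0.133, 0.991, 0.003], [0.991, -0.133, 0.002], [0.002, 0.002, -1.0]]
wrist_force: [3.1, 9.1, 3.7]
opening: 0.002
gripper_force: 0.0
```

Call:
arm_command(deltas=[1,-0.25,0,0,0])

```text
clock: 23.63
tcp_pos: [411.1, 276.4, 103.6]
orientation: [[0.133, 0.991, 0.003], [0.991, -0.133, 0.002], [0.002, 0.002, -1.0]]
wrist_force: [3.6, 9.1, 3.1]
opening: -0.002
gripper_force: 0.0
```

Call:
arm_command(deltas=[1,-0.25,0,0,0])

```text
clock: 23.72
tcp_pos: [410.7, 273.9, 103.6]
orientation: [[0.133, 0.991, 0.002], [0.991, -0.133, 0.002], [0.002, 0.002, -1.0]]
wrist_force: [2.1, 7.7, 4.0]
opening: -0.002
gripper_force: 0.0
```

Call:
arm_command(deltas=[1,-0.25,0,0,0])

```text
clock: 23.8
tcp_pos: [410.4, 271.4, 103.6]
orientation: [[0.133, 0.991, 0.002], [0.991, -0.133, 0.002], [0.002, 0.002, -1.0]]
wrist_force: [3.4, 9.9, 3.4]
opening: 0.004
gripper_force: 0.0
```

Call:
arm_command(deltas=[1,-0.2,0,0,0])

```text
clock: 23.88
tcp_pos: [410.1, 269.3, 103.6]
orientation: [[0.133, 0.991, 0.002], [0.991, -0.133, 0.002], [0.002, 0.002, -1.0]]
wrist_force: [3.3, 1.7, 4.1]
opening: 0.0
gripper_force: 0.0
```

Call:
arm_command(deltas=[1,-0.15,0,0,0])

```text
clock: 23.97
tcp_pos: [409.6, 267.4, 103.5]
orientation: [[0.133, 0.991, 0.002], [0.991, -0.133, 0.001], [0.001, 0.002, -1.0]]
wrist_force: [2.6, 1.2, 5.9]
opening: 0.003
gripper_force: 0.0
```

Call:
arm_command(deltas=[1,-0.15,0,0,0])

```text
clock: 24.05
tcp_pos: [409.3, 265.8, 103.5]
orientation: [[0.133, 0.991, 0.002], [0.991, -0.133, 0.001], [0.001, 0.002, -1.0]]
wrist_force: [2.5, 1.2, 6.3]
opening: 0.003
gripper_force: 0.0
```

Call:
arm_command(deltas=[1,-0.12,0,0,0])

```text
clock: 24.13
tcp_pos: [409.3, 264.8, 103.5]
orientation: [[0.133, 0.991, 0.002], [0.991, -0.133, 0.001], [0.001, 0.002, -1.0]]
wrist_force: [1.6, 13.3, 2.6]
opening: -0.001
gripper_force: 0.0
```

Call:
arm_command(deltas=[1,-0.06,0,0,0])

```text
clock: 24.22
tcp_pos: [409.4, 264.7, 103.5]
orientation: [[0.133, 0.991, 0.002], [0.991, -0.133, 0.002], [0.002, 0.002, -1.0]]
wrist_force: [0.4, 14.7, 1.5]
opening: 0.003
gripper_force: 0.0
```

The resistance fell as the tooth dropped, then rose to a dead stop at about 15 N. I'll back off and lift clear.

Call:
arm_command(deltas=[1,0.5,0,0,0,1,2,0,0,0,1,2,0,0,0,1,0,0,-3,0,1,0,0,-4,0,1,0,0,-4,0,1,0,0,-3,0,1,0,0,0,0])

```text
clock: 24.88
tcp_pos: [416.2, 309.8, 248.6]
orientation: [[0.133, 0.991, 0.006], [0.991, -0.133, 0.004], [0.005, 0.006, -1.0]]
wrist_force: [0.4, 0.2, 0.8]
opening: -0.001
gripper_force: 0.0
```

```bash
python3 b.py 12 pie_mould=54 grip=123 push_edge=123 tooth_end=36 probe_dial=140 tool_pot=5 tamper=0 dial_timer=0
python3 - <<'E'
from h import *
print(ctrl.read_state()['wrist_force'])
# paddle top profile along slide x (dark paddles), before vs now
o=np.array([571,309.5]);ex=np.array([.991,-.133]);ey=np.array([.133,.991])
s=snap('wrist');g=cv2.cvtColor(s['color'],cv2.COLOR_RGB2GRAY)
for y in (-8,0,8):
  print([int(g[tuple(np.round(proj(s,[*(o+ex*(-141.5+dx)+ey*(-98+y)),146])).astype(int)[::-1])]) for dx in range(-24,28,2)])
E
```

```text
25.0333 [413.8 308.1 242.8] [[0.133, 0.991, -0.0], [0.991, -0.133, -0.0], [-0.0, -0.0, -1.0]]
pie_mould wrist [([379.0, 240.0], 0.41)] [480.3 225.2]
pie_mould scene [([276.0, 216.0], 0.97)] [561.8 211.6]
pie_mould top [([298.0, 184.0], 0.72)] [560.7 218.8]
   3D (array([468.5, 258.4, 128.9]), np.float64(20.9))
grip wrist [([279.0, 279.0], 0.3)] [363.6 227. ]
grip scene [([304.0, 223.0], 0.55), ([398.0, 159.0], 0.19)] [414.6 238.5]
grip top [([286.0, 223.0], 0.94)] [419.3 232.8]
   3D (array([419.7, 233.3, 116.8]), np.float64(0.3))
push_edge wrist [] 
push_edge scene [([303.0, 226.0], 0.92)] [404.9 253.2]
push_edge top [([277.0, 223.0], 0.57)] [414.7 257.3]
   3D (array([411. , 255.9, 122.8]), np.float64(2.0))
tooth_end wrist [([378.0, 240.0], 0.8)] [481.8 218.3]
tooth_end scene [([291.0, 229.0], 0.65)] [487.7 215.8]
tooth_end top [([295.0, 210.0], 0.49), ([297.0, 182.0], 0.22)] [479.9 219.4]
   3D (array([481. , 220.3,  41. ]), np.float64(0.7))
probe_dial wrist [] 
probe_dial scene [([398.0, 157.0], 0.37)] [ 336.1 -271.2]
probe_dial top [([450.0, 272.0], 0.42)] [ 326.3 -256.4]
tool_p
[... 262 characters left out ...]
0.63)] [335.6 151.8]
tamper top [([310.0, 255.0], 0.55)] [341.9 154.1]
   3D (array([334.6, 158.6,  -5. ]), np.float64(2.2))
dial_timer wrist [([264.0, 64.0], 0.75)] [367.3 453.1]
dial_timer scene [([274.0, 294.0], 0.59), ([302.0, 227.0], 0.41)] [370.2 455.3]
dial_timer top [] 
   3D (array([3.675e+02, 4.533e+02, 1.000e-01]), np.float64(1.1))
[-0.3016097  -0.79934515 -0.01556603]
[24, 23, 27, 23, 26, 26, 26, 24, 19, 15, 14, 27, 22, 19, 23, 19, 18, 20, 21, 25, 26, 28, 29, 19, 24, 27]
[25, 30, 28, 23, 25, 26, 28, 25, 21, 26, 28, 23, 22, 32, 24, 26, 24, 28, 23, 25, 31, 29, 30, 29, 26, 25]
[25, 29, 39, 49, 31, 30, 32, 63, 27, 30, 26, 28, 31, 30, 39, 44, 46, 40, 27, 31, 30, 31, 71, 136, 135, 133]
```

Call:
arm_command(deltas=[1,-2.6,0.5,0,0,1,-2.6,0.5,0.3,0,1,-2.4,0.5,0.4,0,1,0,0,0,0,1,0,0,0,0])

```text
clock: 26.7
tcp_pos: [419.1, 230.3, 236.0]
orientation: [[0.135, 0.991, -0.0], [0.991, -0.135, -0.0], [-0.0, -0.0, -1.0]]
wrist_force: [0.5, 0.5, 0.4]
opening: 0.003
gripper_force: 0.0
```

Run:
```python
from h import *
s=snap('wrist','wrist13.png');print(np.round(ctrl.read_state()['tcp_pos'],1))
for n in ('wrist9','wrist13'):
  g=cv2.imread(f'pics/{n}.png',0)
  for r in (186,192,198,204,210): print(n,r,g[r,296:362:2].tolist())
```

```text
[419.2 231.1 236.2]
wrist9 186 [129, 129, 130, 126, 121, 55, 24, 30, 30, 28, 70, 94, 99, 99, 91, 97, 90, 92, 103, 96, 28, 8, 7, 27, 87, 109, 108, 104, 107, 108, 110, 105, 110]
wrist9 192 [133, 131, 133, 127, 120, 51, 16, 35, 33, 32, 82, 126, 128, 125, 124, 126, 131, 127, 130, 106, 28, 5, 18, 30, 42, 107, 133, 127, 129, 125, 128, 131, 130]
wrist9 198 [132, 133, 132, 135, 127, 63, 23, 24, 34, 25, 69, 109, 112, 114, 114, 114, 114, 111, 114, 97, 39, 13, 12, 27, 40, 90, 110, 111, 112, 112, 114, 113, 112]
wrist9 204 [134, 136, 132, 134, 132, 72, 17, 24, 32, 28, 82, 130, 129, 128, 130, 129, 128, 128, 127, 131, 69, 9, 18, 32, 49, 117, 130, 130, 128, 130, 129, 127, 129]
wrist9 210 [132, 131, 135, 134, 128, 75, 11, 22, 32, 34, 84, 126, 128, 132, 132, 131, 130, 130, 131, 131, 112, 33, 23, 31, 45, 120, 132, 129, 130, 128, 132, 131, 128]
wrist13 186 [135, 141, 141, 115, 25, 22, 34, 34, 36, 80, 92, 88, 98, 88, 98, 98, 84, 105, 75, 18, 17, 17, 42, 102, 112, 114, 117, 114, 116, 114, 114, 113, 116]
wrist13 192 [141, 140, 139, 117, 31, 31, 28, 33, 37, 94, 110, 106, 106, 106, 108, 108, 110, 103, 68, 10, 18, 24, 36, 62, 106, 108, 106, 112, 113, 111, 116, 114, 117]
wrist13 198 [140, 141, 138, 119, 30, 22, 37, 31, 33, 88, 114, 116, 114, 113, 113, 113, 115, 113, 85, 22, 19, 23, 36, 81, 117, 115, 115, 112, 115, 111, 112, 112, 114]
wrist13 204 [135, 141, 139, 116, 39, 27, 27, 32, 47, 131, 145, 142, 134, 139, 143, 140, 135, 138, 129, 61, 17, 24, 34, 74, 114, 117, 120, 126, 129, 129, 128, 124, 125]
wrist13 210 [137, 133, 139, 134, 60, 19, 30, 35, 47, 131, 138, 135, 141, 143, 142, 142, 143, 143, 138, 103, 21, 19, 35, 86, 121, 123, 121, 125, 127, 132, 128, 127, 124]
```

```bash
python3 -c "
from h import *
print(ctrl.finish_job())"
```

```text
the job is handed in; nothing more can be done
None
```

I handed the job in at about 27 s of the 58 s: the probe stands stem down in the white pot, leaning on its rim, and the carrier is locked at the press-side station about 98 mm along. The paddle gap matches its home reading, so the tooth is fully in; the mould's position matches its seat, and I saw no sign that the tamper or timer moved (the tin was not re-checked at the end).

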